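Dispense a can with the lid lever

TASK

Let the can out of the wooden can dispenser: with the fingertips press the dispenser's side lever all the way down so that its linked lid swings wide open and the can rolls out into the tray. Then ease the lever slowly back up until the lid is shut, without letting it slam, and take the hand away. Do not touch the lid or the can, and leave the other things on the counter where they are.

Things in the scene. Friction and masses are not known exactly. Their poses are not given: they have to be found in the camera images.
- dispenser: the can dispenser, a light wooden box 208 mm long (its x), 124 mm wide (its y), 148 mm tall, fixed on the counter. Origin: on the counter under the box, 124 mm behind its front face. Its -x side is the front with the open tray (sides 68 mm tall, front lip 58 mm tall); the tall rear part with the lid lies from x = -10 to +84 mm. Gears and lever are on the outside of its -y wall. The lid when open reaches forward to about x = -50 mm and no higher than the box
- press_lever (a joint): the lever, a steel bar with a flat grey pad (thin black ribs across it) at its free end. 0 = up (rest, lid shut), 0.36 rad = fully down at its stop. Its pivot is horizontal, along the dispenser's y, at x = +24 mm, z = 92 mm in the dispenser's frame; the pad lies 145 mm in front (-x) of it. A spring pushes it back up: pressing on the pad takes about 4 N at the top and 7 N at the bottom; let go, it flies up and the lid slams
- lever_pad (a point): centre of the top of the lever's pad (pad 34 mm square, 8 mm thick), 34 mm outside the dispenser's -y wall; it moves with the lever. Pad top at z = 136 mm when up and 85 mm when fully down: it sinks 51 mm almost straight down (it shifts less than 8 mm along x). The pad leans 0.28 rad (forward end high) when up and 0.08 rad the other way when down
- lid (a joint): the aluminium lid that closes the dispenser's mouth, 80 mm long, 104 mm wide, hinged at its top edge (dispenser x = +24 mm, z = 134 mm). 0 = shut, about 0.9 rad = wide open. Geared to the lever: lid angle = 2.5 x lever angle. Negative speed = closing; closing faster than 3 rad/s is a slam
- lid_edge (a point): middle of the lid's free lower edge; moves with the lid
- can: the can inside the dispenser, plain aluminium with a paper sleeve, 48 mm diameter, 98 mm long, lying along the dispenser's y. Origin at its centre; it rolls, so its x and z axes turn. It rests behind the lid on a ramp and rolls out by itself in under a second once the lid is about half open
- tray (a point): on the tray's ramp floor, under the place where the can's centre comes to rest against the front lip (dispenser x = -94 mm, floor 39 mm above the counter)
- spare_can: a like can standing upright on the counter close beside the dispenser's tray, on the side away from the lever; origin at its base; a bystander
- till_corner (a point): nearest lower left corner of the till's overhanging screen, fixed: the screen fills the space from here backward (+x) and to the right (-y), from this height to 170 mm above it. It stands beyond the lever, so bring the hand to the lever from the robot's side (over world x = 0.40 m), not past the till
- mint_tin: a flat red tin with a cream lid, 60x92x23 mm, a bystander; origin at its base
- espresso_cup: a small green and white cup, 64x89x48 mm, a bystander; origin at its base
- bell: a domed counter bell, 80 mm wide, 54 mm tall, a bystander; origin at its base

How it is judged (in metres and radians):
On the way:
1. the lever is pressed down until the lid is wide open (over 0.8 rad) (value of joint lid above 0.8 rad and contact force between the fingers and press_lever above 0.5 N), for 0.2 s.
At the end, for the whole second after the job is handed in: the can lies at rest in the tray against the front lip (within about 15 mm along and 20 mm across), the lid is shut (under 0.04 rad) and the lever is fully up (under 0.02 rad) (x of can in the frame of dispenser between -0.11 and -0.075 m and y of can in the frame of dispenser between -0.02 and 0.02 m and z of can in the frame of dispenser between 0.05 and 0.078 m and linear speed of can below 0.03 m/s and value of joint lid below 0.04 rad and value of joint press_lever below 0.02 rad); the robot touches nothing.
It fails at once if the lid slams: it closes faster than 3 rad/s (velocity of joint lid below -3 rad/s).
It fails at once if the hand or arm touches the lid (contact force between any of the fingers, the arm and lid above 0.5 N).
It fails at once if the can is handled or lifted (contact force between any of the fingers, the arm and can above 0.5 N or z of can in the frame of dispenser above 0.11 m).
It fails at once if a bystander (spare can, mint tin, cup or bell) is moved more than 20 mm (distance of any of spare_can, mint_tin, espresso_cup, bell from where it was at the start of the episode above 0.02 m).
It also fails if it takes over 40 s, if anything falls off the work surface, if the arm or the gripper's body presses on something with over 40 N, if the wrist force passes 120 N, or if a joint passes its speed limit or range.

ROBOT

A 6-joint arm with a two-finger parallel gripper is mounted at the origin on a cart in front of the work surface, level with it; the furniture and walls round the work are solid. World frame = base frame: x ahead of the robot, y to its left, z up, the work surface at z = 0. Lengths are in mm, angles in rad, forces in N, time in s.
With the tool pointing down it reaches from about 300 to 775 mm from the base axis. Payload 14.6 kg.
Tool frame: the origin (TCP) lies at the very end of the fingers, on their centre line; the grasp point (between the pads) lies 19 mm behind it; z points along the fingers, y is the direction in which the jaws open and shut (so a half turn about z gives the same grasp; the last joint's range is limited). The gripper opens to 94 mm and grips with 3 to 60 N. Pads are 16 mm wide; open, the fingers measure 119 mm over their backs; the gripper's body (75 mm by 177 mm) begins 78 mm behind the grasp point.
Start: joints at [-1.38, 0.3, 1.521, -0, 1.321, -0.067], TCP at [140.218, -531.816, 205.446] pointing down, gripper open.
Joint ranges: [-3.03, 3.03], [-0.79, 2.21], [0.23, 2.52], [-1.04, 4.18], [0, 3.07], [-2.55, 2.55]. Speed limits (rad/s): [2.22, 2.22, 2.57, 3.14, 3.14, 3.14].

INTERFACE

Orientations are given as [roll, pitch, yaw] about the fixed x, y, z axes, in that order (R = Rz(yaw) Ry(pitch) Rx(roll)).
In Python, from cell import manip gives the robot as it stands.
- The arm moves only by the shell command python3 -m inch 'ROWS' [FORCE]. ROWS is a JSON object of lists of equal length, an entry for each row: "grip": the opening, from -1 (shut) to 1 (fully open), so that 0 is half open; "travel": the shift along the world's x, y, z in cm, a list of three; "turn": the turn, a rotation vector about the world's x, y, z in degrees, a list of three. A call has 1 to 10 rows; each row is the pose to reach, as a shift and turn from the pose measured when the call began; what a row does not reach only later rows make up. A row lasts 1/8 s, in which the tool goes at most 62.5 mm and 10.7 degrees, less where a joint would pass 70% of its speed; a pose out of reach is approached as far as the arm can. A call with a gripper value outside its range is refused whole. The fingers move at their own pace and stop on an object; FORCE is the grip in N (left out, the last holds). Time passes only in rows, so rows that repeat a pose let the fingers close. It gives the time, the measured TCP pose, the force and the opening at its end, in the units of the state.
- manip.read_state(): the state, without advancing time (a new reading comes with each control period).
- manip.camera(name): name is "side" or "top"; returns (picture, depth): 480x640x3 uint8, red, green, blue; 480x640 float32, mm along the optical axis (not along the pixel's ray), 0 where there is no reading.
- manip.calibration(name): a dict with "fx", "fy", "cx", "cy" (pixels), "world_from_camera" (4x4, takes a point from camera to world coordinates). Camera axes: x right, y up, looking along -z (the intrinsics and any distortion apply to the point x, -y, -z); pixel columns grow to the right and rows downward; lengths in mm; the calibration is good to about 2 mm. A picture is of the moment at which its call begins. calibration takes no time and is no camera call.
- manip.sign_off(): hands the job in, once; it reports no verdict.
Trained networks look in the newest picture that a camera, given by its name, has taken for a name from the list of things; names that differ only in an ending like _2 or _b are one class to them, and where a whole thing is asked for, a point or a joint stands for the part that bears it (a point fixed in the world has none). Each returns a list of dicts, best first, with "p" (0 to 1); they miss things now and then, are a little off and sometimes report something else, mostly with a low value. They report only what shows in the picture. A call takes as long as a camera call.
- manip.look_for(camera, label): "bbox" ([left, top, right, bottom] in pixels, round what is visible of it).
The state is a dict: "clock": time; "joints": joint angles; "qd": joint speeds; "effort": joint torques, N m; "eef_pos": TCP position; "eef_rot": TCP orientation; "wrist_force": force on the tool from outside, world axes, zero at the start; "moment": the same for the moment, N m; "finger_gap": finger opening in mm.
Only numpy, scipy, OpenCV 4.12 (cv2) and the standard library are available. Lean on these libraries where they do the work, as an engineer would, in place of code of your own. Each camera call takes 0.05 s, during which the arm holds its last target.

## Working session

There is one attempt and no reset: what is moved stays moved. The work goes in short steps, Python scripts to look and compute and a shell command to move; the robot and the scene stay as the last step left them, time stands still between calls to the robot, and variables do not carry over. Pictures are saved under pics/ and viewed, and the job is handed in when it is done.

```bash
mkdir -p pics; ls
cat > h.py <<'E'
from cell import manip
import numpy as np, cv2
def world(cam,depth,u,v,c=None):
    c=c or manip.calibration(cam); d=depth[v,u]
    p=np.array([(u-c["cx"])/c["fx"]*d, -(v-c["cy"])/c["fy"]*d, -d,1])
    return (np.array(c["world_from_camera"])@p)[:3]
E
python3 - <<'E'
from h import *
s=manip.read_state(); print(s)
for n in("side","top"):
    im,d=manip.camera(n); cv2.imwrite(f"pics/{n}0.png",im[:,:,::-1]); np.savez(f"{n}0.npz",im=im,d=d)
    c=manip.calibration(n); print(n,c)
    for l in("dispenser","lever_pad","lid","can","spare_can"):
        print(l,[(np.round(x["bbox"]),round(x["p"],2)) for x in manip.look_for(n,l)[:2]])
E
```

```text
pics
{'clock': 0.0, 'joints': array([-1.37962213e+00,  3.00447798e-01,  1.52158227e+00,  4.10299092e-06,
        1.32068163e+00, -6.65985524e-02]), 'qd': array([ 0.00139123, -0.00067808,  0.00086683, -0.00066786,  0.0010206 ,
       -0.00066744]), 'effort': array([ 1.14683928e-03, -5.31800795e+01, -3.52740633e+01,  7.08815921e-02,
        2.44557374e-02, -1.05990912e-04]), 'eef_pos': array([ 140.15992941, -531.57423939,  204.89860376]), 'eef_rot': array([-3.14047635e+00, -7.84373467e-05,  2.57771683e-01]), 'wrist_force': array([-0.60516906,  0.43966105, -0.59517253]), 'moment': array([-0.00198675,  0.01752421, -0.06596591]), 'finger_gap': 94.57225034388728}
side {'fx': 540.6400199252366, 'fy': 540.6400199252366, 'cx': 319.77015076087554, 'cy': 246.0120410713929, 'world_from_camera': array([[-9.82637691e-01,  8.50516495e-02, -1.64892041e-01,
         2.76286587e+02],
       [-1.85313667e-01, -4.93297474e-01,  8.49892021e-01,
         1.02139607e+03],
       [-9.05610888e-03,  8.65692682e-01,  5.00493924e-01,
         7.35957407e+02],
       [ 0.00000000e+00,  0.00000000e+00,  0.000000
[... 300 characters left out ...]
cx': 323.8913333237402, 'cy': 242.8971413270234, 'world_from_camera': array([[-1.86300174e-02,  9.85296791e-01, -1.69832732e-01,
         2.95552476e+02],
       [-9.99687643e-01, -1.55264219e-02,  1.95843547e-02,
         1.14441159e+01],
       [ 1.66595072e-02,  1.70144541e-01,  9.85278284e-01,
         1.32901920e+03],
       [ 0.00000000e+00,  0.00000000e+00,  0.00000000e+00,
         1.00000000e+00]])}
dispenser [(array([146., 201., 265., 304.]), 0.71), (array([430., 263., 465., 292.]), 0.35)]
lever_pad [(array([204., 217., 267., 252.]), 0.68)]
lid [(array([168., 214., 212., 272.]), 0.65)]
can [(array([167., 227., 195., 253.]), 0.45)]
spare_can [(array([177., 290., 205., 308.]), 0.59)]
```

View pics/top0.png

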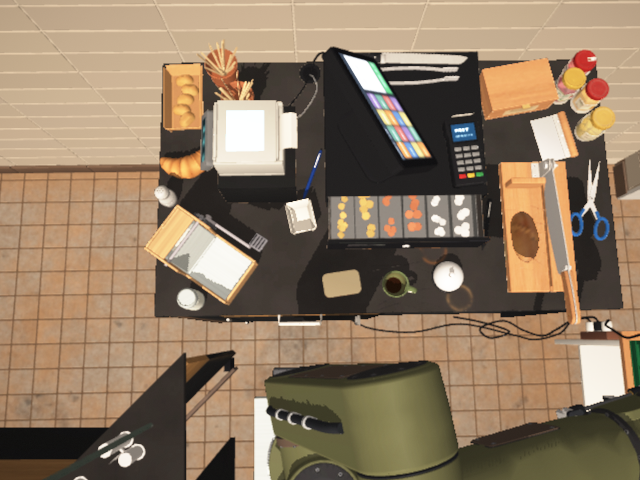

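View pics/side0.png

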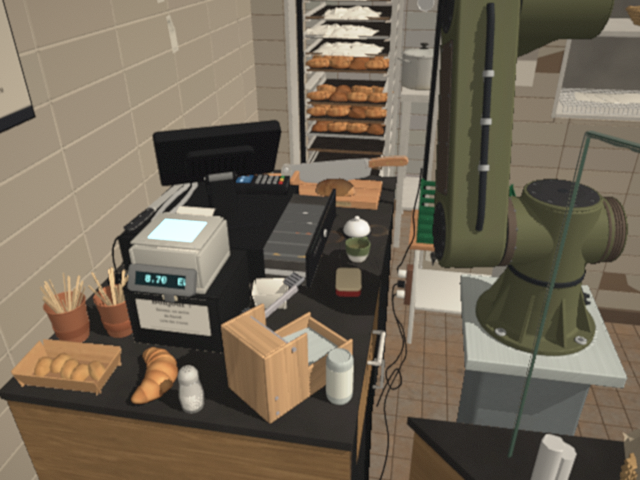

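Run:
```python
from h import *
z=np.load("top0.npz"); im=z["im"][180:330,120:300]; cv2.imwrite("pics/topc.png",cv2.resize(im,None,fx=4,fy=4,interpolation=cv2.INTER_CUBIC)[:,:,::-1])
```

```text
(no output)
```

View pics/topc.png

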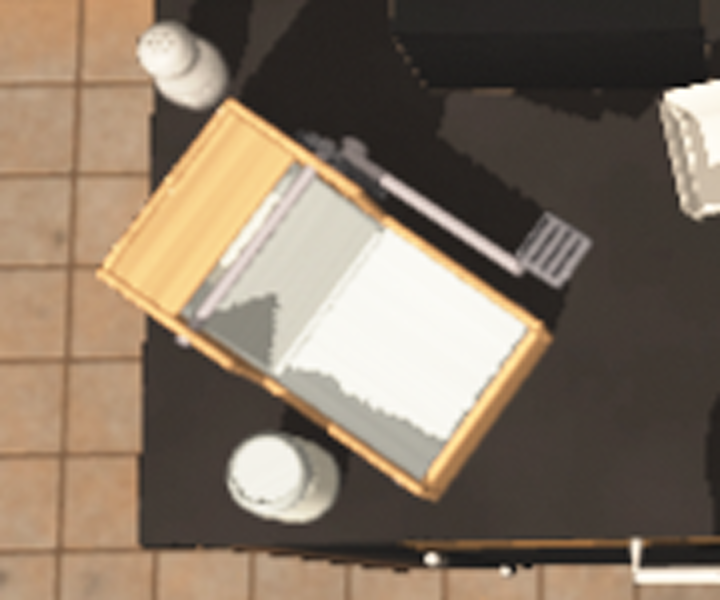

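The top picture shows the dispenser with its tray facing the camera's lower right. The lever pad is at about pixel (259, 242), the till is beyond it, and the spare can is at (190, 299). Next I'll fit the dispenser pose from its corners and compute the pad position.

```bash
cat >> h.py <<'E'
def onplane(cam,u,v,z):
    c=manip.calibration(cam);T=np.array(c["world_from_camera"])
    r=T[:3,:3]@np.array([(u-c["cx"])/c["fx"],-(v-c["cy"])/c["fy"],-1]);o=T[:3,3]
    return o+r*(z-o[2])/r[2]
E
python3 - <<'E'
from h import *
z=np.load("top0.npz"); d=z["d"]
f=lambda x,y:(120+x/4-.4,180+y/4-.4)
P=[]; 
pts=[((228,98),(84,-62,148)),((100,272),(84,62,148)),((550,332),(-124,-62,58)),((432,499),(-124,62,58))]
for (x,y),m in pts:
    p=onplane("top",*f(x,y),m[2]);P.append(p[:2]);print(m,p.round(1))
A=np.array([m[:2] for _,m in pts],float);B=np.array(P)
a=A-A.mean(0);b=B-B.mean(0)
th=np.arctan2((a[:,0]*b[:,1]-a[:,1]*b[:,0]).sum(),(a*b).sum())
R=np.array([[np.cos(th),-np.sin(th)],[np.sin(th),np.cos(th)]]);t=B.mean(0)-R@A.mean(0)
print("yaw",th,"org",t,"res",(A@R.T+t-B).round(1))
print("pad model",R@[-121,-96]+t, "pad px",onplane("top",*f(557,248),136))
for u in range(252,266,3): print([world("top",d,u,v).round(0).tolist() for v in (238,242,246)])
np.savez("pose.npz",R=R,t=t,th=th)
# till low corner estimates from depth near till
for (u,v) in ((215,170),(220,190),(290,190),(255,203),(297,200),(297,150),(215,160)): print(u,v,world("top",d,u,v).round(0))
z2=np.load("side0.npz")["d"]
for (u,v) in ((134,263),(135,288),(190,293),(229,262),(229,240)): print("s",u,v,world("side",z2,u,v).round(0))
E
```

```text
(84, -62, 148) [593.3 319.2 148. ]
(84, 62, 148) [494.8 387.3 148. ]
(-124, -62, 58) [469.3 146.9  58. ]
(-124, 62, 58) [371.1 216.1  58. ]
yaw 0.9500069174411078 org [493.77826577 283.63246658] res [[-0.3 -3.3]
 [-2.6  0.7]
 [ 2.8 -0.2]
 [ 0.1  2.8]]
pad model [501.48356752 129.36766721] pad px [506.48724818 134.75115053 136.        ]
[[515.0, 151.0, 134.0], [506.0, 150.0, 134.0], [498.0, 151.0, 130.0]]
[[516.0, 144.0, 131.0], [506.0, 144.0, 133.0], [497.0, 143.0, 136.0]]
[[515.0, 137.0, 132.0], [504.0, 136.0, 144.0], [496.0, 137.0, 137.0]]
[[514.0, 129.0, 142.0], [505.0, 130.0, 138.0], [496.0, 130.0, 139.0]]
[[514.0, 123.0, 140.0], [505.0, 123.0, 139.0], [519.0, 136.0, 2.0]]
215 170 [720. 262.  -0.]
220 190 [633. 227. 118.]
290 190 [633.  65. 111.]
255 203 [630. 159.   1.]
297 200 [626.  50.  43.]
297 150 [772.  50.  -4.]
215 160 [670. 220. 226.]
s 134 263 [793. 224. 194.]
s 135 288 [777. 262. 163.]
s 190 293 [669. 260. 164.]
s 229 262 [650. 103. 137.]
s 229 240 [708. -54.  97.]
```

Run:
```python
from h import *
c=manip.calibration("top");T=np.array(c["world_from_camera"]);d=np.load("top0.npz")["d"]
v,u=np.mgrid[:480,:640];P=np.stack([(u-c["cx"])/c["fx"]*d,-(v-c["cy"])/c["fy"]*d,-d],-1)@T[:3,:3].T+T[:3,3]
ok=d>0
for x in range(150,800,50):
    print(x,[int(P[ok&(abs(P[...,0]-x)<25)&(abs(P[...,1]-y)<25)][:,2].max(initial=-99)) for y in range(-500,400,50)])
```

```text
150 [472, 563, 578, 597, 613, 633, 650, 688, 696, 692, 637, 540, 387, 7, -99, -99, -99, 7]
200 [500, 536, 531, -99, -99, -99, -99, 685, 697, 695, 658, 540, 359, -99, -99, -99, -99, 8]
250 [-99, -99, -99, -99, -99, -99, -99, 681, 696, 695, 660, 507, 246, -99, -99, -99, -99, 7]
300 [-99, -99, -99, -99, -99, -99, -99, -99, -99, -99, -81, -77, -87, -99, -99, -99, -99, -99]
350 [8, 6, 7, 8, 11, 8, 7, 6, 6, 7, 7, 8, 8, 8, 48, 8, 100, 8]
400 [42, 41, 8, 44, 44, 47, 54, 54, 28, 31, 29, 8, 8, 7, 72, 73, 102, 97]
450 [74, 40, 7, 54, 59, 8, 52, 53, 33, 33, 28, 8, 8, 70, 62, 57, 150, 153]
500 [91, 53, 106, 105, 105, 106, 105, 106, 108, 107, 104, 9, 143, 146, 133, 96, 151, 156]
550 [91, 59, 78, 49, 32, 49, 52, 50, 52, 78, 51, 49, 7, 134, 125, 152, 156, 157]
600 [73, 43, 106, 107, 107, 106, 345, 374, 359, 108, 103, 48, 49, 8, 8, 101, 153, 150]
650 [92, 89, 141, 142, 140, 273, 338, 372, 373, 109, 107, 146, 242, 244, 245, 230, 8, 95]
700 [42, 42, 141, 142, 140, 252, 311, 362, 374, 361, 108, 243, 243, 243, 249, 232, 53, 51]
750 [8, 8, 139, 142, 140, 122, 276, 335, 374, 374, 108, 242, 243, 245, 247, 210, 50, 50]
```

```bash
python3 -m inch '{"grip":[-1,-1,-1,-1,-1,-1,-1,-1,-1,-1],"travel":[[0,0,4],[3,5,6],[6,10,6],[9,15,6],[12,19,6],[15,24,6],[18,29,6],[21,34,6],[23,38,6],[24,41,6]],"turn":[[0,0,0],[0,0,5],[0,0,10],[0,0,15],[0,0,20],[0,0,25],[0,0,30],[0,0,35],[0,0,40],[0,0,40]]}' 20
```

```text
clock: 1.85
eef_pos: [380.8, -120.1, 265.6]
eef_rot: [3.141, -0.0, 0.959]
wrist_force: [0.3, -0.9, -0.2]
finger_gap: 0.7
```

```bash
python3 -m inch '{"grip":[-1,-1,-1,-1,-1,-1,-1,-1,-1],"travel":[[1,5,0],[2,10,0],[3,15,0],[4.5,20,0],[7,24,0],[10,25.2,-1],[12.2,25.2,-4],[12.2,25.2,-9],[12.2,25.2,-9]],"turn":[[0,0,0],[0,0,0],[0,0,0],[0,0,0],[0,0,0],[0,0,0],[0,0,0],[0,0,0],[0,0,0]]}'
python3 - <<'E'
from h import *
print(manip.read_state()["eef_pos"])
for n in("side","top"):
    im,d=manip.camera(n)
    y,x=(210,170) if n=="side" else (180,160)
    cv2.imwrite(f"pics/{n}1.png",cv2.resize(im[y:y+150,x:x+190],None,fx=4,fy=4,interpolation=cv2.INTER_CUBIC)[:,:,::-1])
E
```

```text
clock: 2.98
eef_pos: [501.3, 131.6, 172.9]
eef_rot: [-3.138, 0.004, 0.959]
wrist_force: [0.2, 0.7, 0.7]
finger_gap: 0.1
[501.30752987 131.6194416  172.94906187]
```

View pics/side1.png

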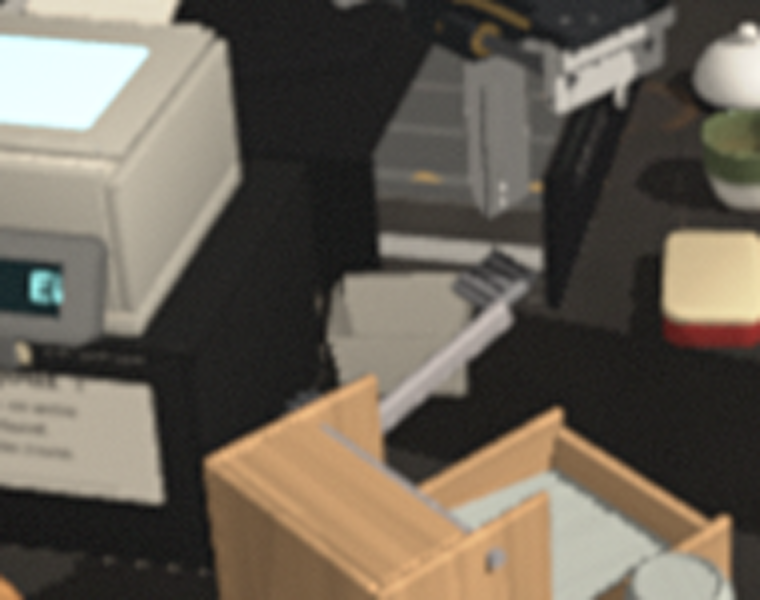

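View pics/top1.png

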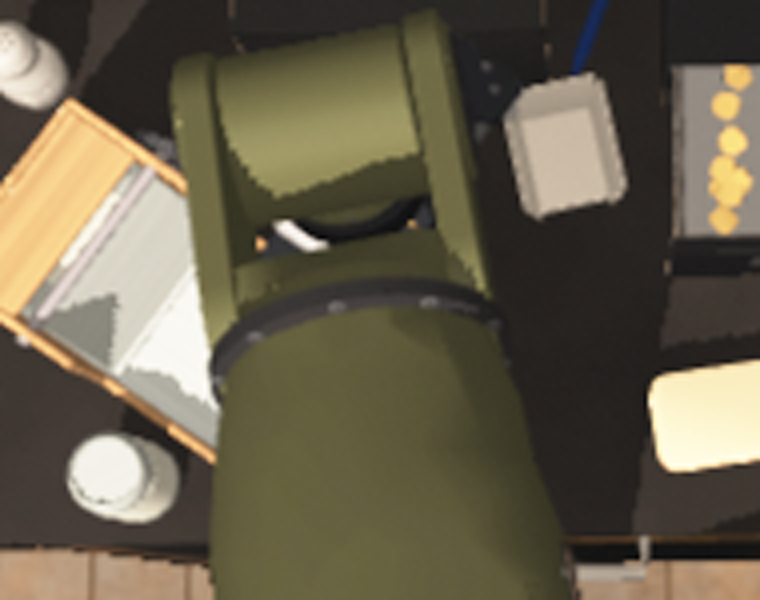

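The side view shows the closed fingers ending at crop (490, 213), above the pad at crop (497, 280). I'll use it to check the lateral offset.

Run:
```python
from h import *
f=lambda x,y:(170+x/4-.4,210+y/4-.4)
for p in ((452,285),(490,252),(545,275),(510,308),(498,280)): print("pad",onplane("side",*f(*p),137).round(1))
print("tip",onplane("side",*f(492,212),172.9).round(1), manip.read_state()["eef_pos"])
```

```text
pad [520.9 153.3 137. ]
pad [509.2 120.5 137. ]
pad [477.1 136.5 137. ]
pad [488.  168.1 137. ]
pad [499.4 144.9 137. ]
tip [502.6 138.8 172.9] [503.21993774 131.99787494 177.19436354]
```

```bash
python3 -m inch '{"grip":[-1,-1,-1,-1],"travel":[[0,0.3,-1.5],[0,0.3,-3],[0,0.3,-4.5],[0,0.3,-4.5]],"turn":[[0,0,0],[0,0,0],[0,0,0],[0,0,0]]}'
python3 - <<'E'
from h import *
s=manip.read_state();print(s["eef_pos"],s["wrist_force"],s["moment"])
im,d=manip.camera("side")
y,x=(210,170)
cv2.imwrite(f"pics/side2.png",cv2.resize(im[y:y+150,x:x+190],None,fx=4,fy=4,interpolation=cv2.INTER_CUBIC)[:,:,::-1])
E
```

```text
clock: 3.58
eef_pos: [502.8, 134.9, 131.0]
eef_rot: [-3.141, 0.0, 0.959]
wrist_force: [-0.0, 0.2, 0.7]
finger_gap: 0.6
[502.78278744 134.88594151 131.03689215] [-0.04884813  0.22749371  0.67504907] [-0.06391369 -0.01807938  0.02887739]
```

View pics/side2.png

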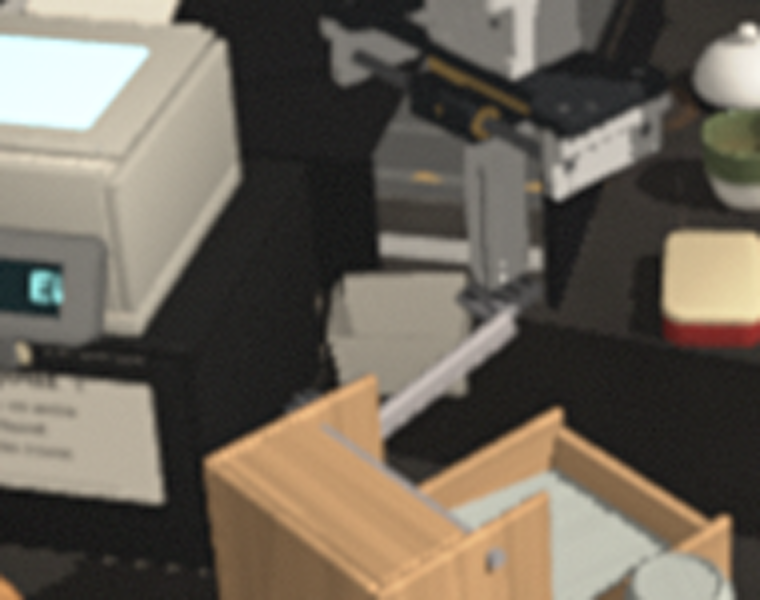

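The fingers are on the middle of the pad, around crop (500, 285), and the pad has dipped slightly. I'll press down in stages.

```bash
python3 -m inch '{"grip":[-1,-1,-1,-1,-1],"travel":[[0,0,-0.4],[0,0,-0.8],[0,0,-1.2],[0,0,-1.6],[0,0,-1.6]],"turn":[[0,0,0],[0,0,0],[0,0,0],[0,0,0],[0,0,0]]}'
```

```text
clock: 4.25
eef_pos: [503.0, 134.9, 115.4]
eef_rot: [3.141, -0.0, 0.958]
wrist_force: [-0.3, -0.5, -0.2]
finger_gap: 0.7
```

Run:
```python
from h import *
s=manip.read_state();print(s["eef_pos"],s["wrist_force"],s["moment"])
im,d=manip.camera("side")
y,x=(210,170)
cv2.imwrite(f"pics/side3.png",cv2.resize(im[y:y+150,x:x+190],None,fx=4,fy=4,interpolation=cv2.INTER_CUBIC)[:,:,::-1])
```

```text
[502.97039225 134.94937763 115.4091622 ] [-0.30063401 -0.52046307 -0.22085208] [-0.0517181  -0.11059522  0.03832103]
```

View pics/side3.png

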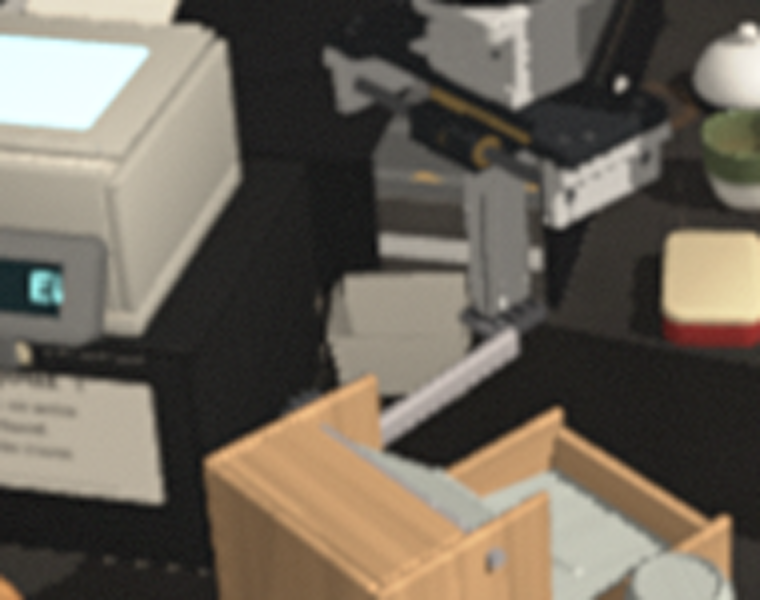

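The lever is going down and the lid is opening, though the wrist force shows almost nothing. I'll keep pressing.

```bash
python3 -m inch '{"grip":[-1,-1,-1,-1,-1,-1,-1,-1],"travel":[[0,0,-0.5],[0,0,-1],[0,0,-1.5],[0,0,-2],[0,0,-2.5],[0,0,-2.9],[0,0,-2.9],[0,0,-2.9]],"turn":[[0,0,0],[0,0,0],[0,0,0],[0,0,0],[0,0,0],[0,0,0],[0,0,0],[0,0,0]]}'
python3 - <<'E'
from h import *
s=manip.read_state();print(s["eef_pos"],s["wrist_force"],s["moment"])
im,d=manip.camera("side")
y,x=(230,170)
cv2.imwrite(f"pics/side4.png",cv2.resize(im[y:y+150,x:x+190],None,fx=4,fy=4,interpolation=cv2.INTER_CUBIC)[:,:,::-1])
E
```

```text
clock: 5.3
eef_pos: [502.9, 135.0, 86.3]
eef_rot: [-3.142, -0.0, 0.958]
wrist_force: [-1.5, -4.1, 6.3]
finger_gap: 0.4
[502.9215632  134.95379537  86.31976805] [-1.50782467 -4.07649985  6.28664896] [-0.59589111  0.28238713 -0.00489283]
```

View pics/side4.png

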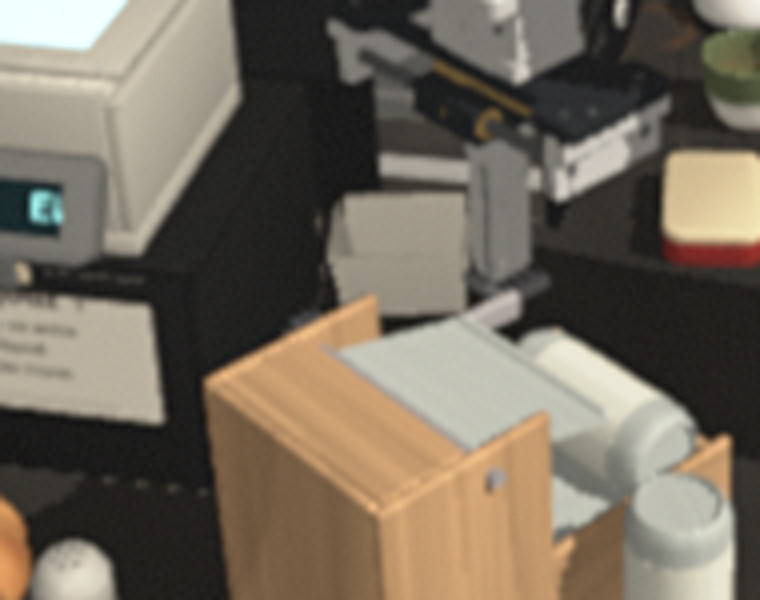

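The lid is wide open and the can is already lying in the tray at crop (610, 400). I'll press 2–3 mm further to the stop and hold there.

```bash
python3 -m inch '{"grip":[-1,-1,-1,-1,-1],"travel":[[0,0,-0.2],[0,0,-0.3],[0,0,-0.3],[0,0,-0.3],[0,0,-0.3]],"turn":[[0,0,0],[0,0,0],[0,0,0],[0,0,0],[0,0,0]]}'
python3 - <<'E'
from h import *
P=np.load("pose.npz");R,t=P["R"],P["t"]
im,d=manip.camera("side")
y,x=(230,170)
cv2.imwrite(f"pics/side5.png",cv2.resize(im[y:y+150,x:x+190],None,fx=4,fy=4,interpolation=cv2.INTER_CUBIC)[:,:,::-1])
# lid angle from depth: points on lid plane in dispenser frame
pts=[]
for cx,cy in ((400,350),(450,340),(500,400),(540,400),(470,370)):
    p=world("side",d,170+cx//4,230+cy//4); q=R.T@(p[:2]-t); print(np.r_[q,p[2]].round(0), "angle from hinge",np.arctan2(24-q[0],134-p[2]).round(2))
E
```

```text
clock: 5.98
eef_pos: [503.2, 135.0, 84.6]
eef_rot: [3.141, -0.001, 0.958]
wrist_force: [-8.6, -4.5, 23.3]
finger_gap: 0.3
[ -7. -36. 126.] angle from hinge 1.3
[-31. -31. 120.] angle from hinge 1.32
[-16.  22. 124.] angle from hinge 1.32
[-32.  31. 119.] angle from hinge 1.32
[-22.  -6. 122.] angle from hinge 1.32
```

It's against the stop: 23 N, and the lid's geometry is consistent with about 0.9 rad. Now I'll ease it up slowly.

```bash
python3 -m inch '{"grip":[-1,-1,-1,-1,-1,-1,-1,-1,-1,-1],"travel":[[0,0,0.3],[0,0,0.6],[0,0,0.9],[0,0,1.2],[0,0,1.5],[0,0,1.8],[0,0,2.1],[0,0,2.4],[0,0,2.7],[0,0,3]],"turn":[[0,0,0],[0,0,0],[0,0,0],[0,0,0],[0,0,0],[0,0,0],[0,0,0],[0,0,0],[0,0,0],[0,0,0]]}'
python3 -m inch '{"grip":[-1,-1,-1,-1,-1,-1,-1,-1,-1,-1],"travel":[[0,0,0.3],[0,0,0.6],[0,0,0.9],[0,0,1.2],[0,0,1.5],[0,0,1.8],[0,0,2.1],[0,0,2.4],[0,0,2.6],[0,0,2.8]],"turn":[[0,0,0],[0,0,0],[0,0,0],[0,0,0],[0,0,0],[0,0,0],[0,0,0],[0,0,0],[0,0,0],[0,0,0]]}'
python3 - <<'E'
from h import *
s=manip.read_state();print(s["eef_pos"],s["wrist_force"],s["moment"])
im,d=manip.camera("side")
y,x=(230,170)
cv2.imwrite(f"pics/side6.png",cv2.resize(im[y:y+150,x:x+190],None,fx=4,fy=4,interpolation=cv2.INTER_CUBIC)[:,:,::-1])
E
```

```text
clock: 7.28
eef_pos: [503.4, 135.2, 114.9]
eef_rot: [3.141, -0.001, 0.959]
wrist_force: [1.7, 2.8, 2.6]
finger_gap: 0.7
clock: 8.52
eef_pos: [503.0, 135.0, 142.7]
eef_rot: [3.141, -0.0, 0.958]
wrist_force: [-0.1, -0.8, 0.6]
finger_gap: -0.1
[503.02273996 134.96468396 142.68076388] [-0.05454192 -0.75472566  0.63645763] [-0.00811698 -0.01487049  0.00382382]
```

View pics/side6.png

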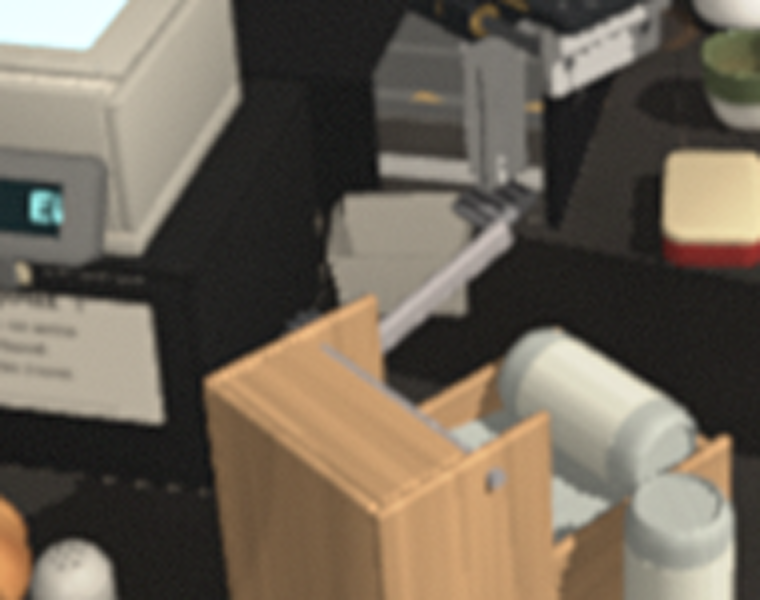

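The lid is shut, the lever pad is back at its rest position (crop ~(495, 203)), and the can is in the tray. Now I'll take the hand up and away.

```bash
python3 -m inch '{"grip":[-1,-1,-1,-1,-1,-1,-1,-1,-1,-1],"travel":[[0,0,1],[0,0,4],[0,0,8],[0,0,12],[-3,-3,12],[-7,-7,12],[-10,-12,12],[-12,-17,12],[-13,-22,12],[-13,-26,12]],"turn":[[0,0,0],[0,0,0],[0,0,0],[0,0,0],[0,0,0],[0,0,0],[0,0,0],[0,0,0],[0,0,0],[0,0,0]]}'
python3 -m inch '{"grip":[-1,-1,-1,-1],"travel":[[0,0,0],[0,0,0],[0,0,0],[0,0,0]],"turn":[[0,0,0],[0,0,0],[0,0,0],[0,0,0]]}'
python3 - <<'E'
from h import *
P=np.load("pose.npz");R,t=P["R"],P["t"]
for n,(y,x) in(("side",(230,170)),("top",(180,120))):
    im,d=manip.camera(n)
    cv2.imwrite(f"pics/{n}7.png",cv2.resize(im[y:y+150,x:x+190],None,fx=4,fy=4,interpolation=cv2.INTER_CUBIC)[:,:,::-1])
    if n=="top":
        c=manip.calibration(n);T=np.array(c["world_from_camera"])
        v,u=np.mgrid[:480,:640];W=np.stack([(u-c["cx"])/c["fx"]*d,-(v-c["cy"])/c["fy"]*d,-d],-1)@T[:3,:3].T+T[:3,3]
        q=(W[...,:2]-t)@R
        m=(d>0)&(q[...,0]>-118)&(q[...,0]<-20)&(abs(q[...,1])<57)&(W[...,2]>74)&(W[...,2]<110)
        print("can top",q[m].mean(0),q[m].min(0),q[m].max(0),W[m][:,2].max())
    for l in("can","lever_pad","spare_can"): print(n,l,[(np.round(a["bbox"]),round(a["p"],2)) for a in manip.look_for(n,l)[:2]])
E
```

```text
clock: 9.82
eef_pos: [372.4, -126.7, 263.9]
eef_rot: [3.139, -0.001, 0.958]
wrist_force: [-0.9, -0.3, 0.1]
finger_gap: 0.7
clock: 10.32
eef_pos: [372.5, -126.0, 264.0]
eef_rot: [3.139, -0.001, 0.959]
wrist_force: [0.4, -0.4, -0.7]
finger_gap: 0.4
side can [(array([292., 312., 342., 356.]), 0.57)]
side lever_pad [(array([343., 214., 370., 238.]), 0.35)]
side spare_can [(array([326., 344., 354., 404.]), 0.67)]
can top [-91.46033165  -0.1043777 ] [-113.01836535  -49.58934751] [-67.2356114   48.36530127] 94.14768895998054
top can [(array([211., 256., 251., 296.]), 0.76), (array([167., 213., 213., 270.]), 0.33)]
top lever_pad [(array([193., 214., 265., 252.]), 0.59)]
top spare_can [(array([175., 288., 203., 306.]), 0.95)]
```

View pics/top7.png

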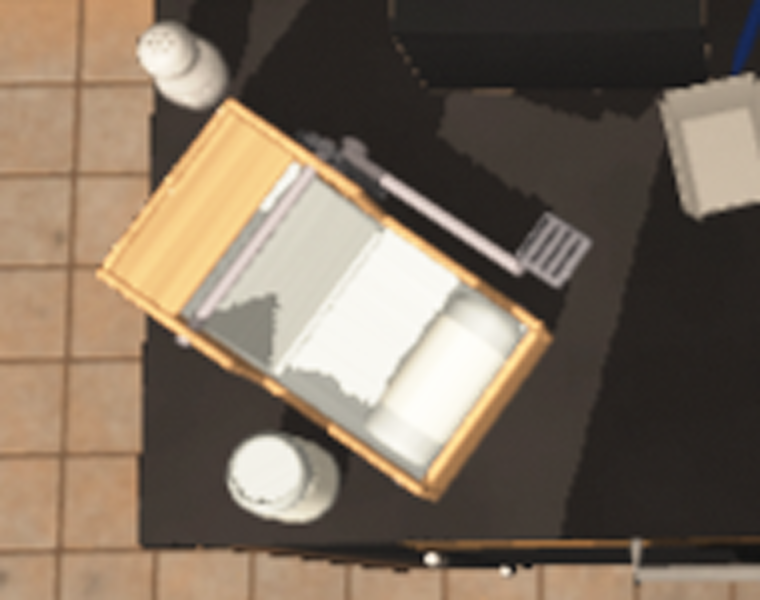

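View pics/side7.png

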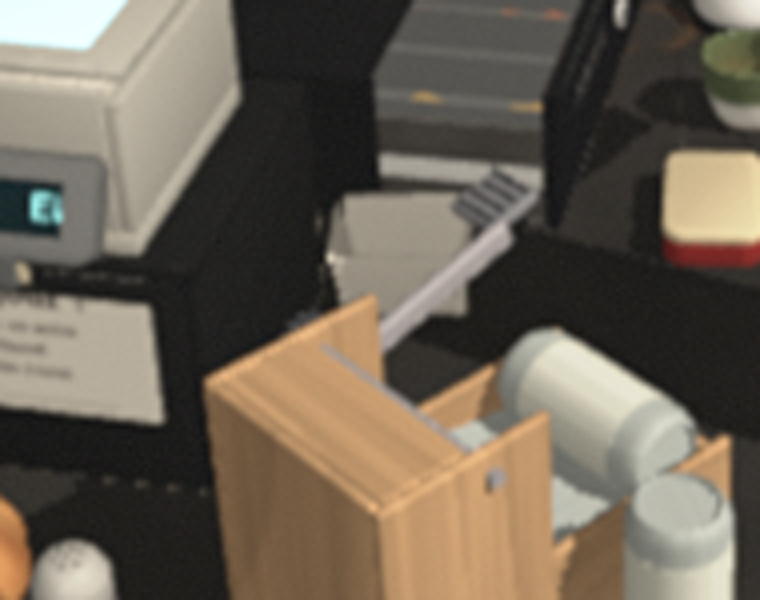

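The top view shows the lever pad at its original place (crop (557, 248)) and the lid shut. The can lies against the lip at crop (455, 375), and the spare can hasn't moved. Handing in.

```bash
python3 -c "
from cell import manip
print(manip.sign_off())"
```

```text
the job is handed in; nothing more can be done
None
```

The can is out and lying in the tray, the lid is shut again, and I handed the job in at about 10.5 s. No verdict was reported.

I pressed the lever pad to its stop with closed fingertips and held it there. I then eased it up at about 24 mm/s, which is far below slam speed, and took the hand up and away.

**Last checks:**
- **Can:** its centre measures x ≈ -91 mm and y ≈ 0 mm in the dispenser's frame. Its top is at z ≈ 94 mm, so its centre is at about 70 mm, within the limits.
- **Lid and lever:** in both pictures the lid looks shut and the pad is back where it started. I judged this by eye and did not measure the joint angles.
- **Spare can:** it has not visibly moved. The mint tin and cup look untouched in the side picture. I did not measure the bell.
- **Lid opening:** points on the lid's face fit about 0.9 rad at the stop, taking the shut position as roughly 0.4 rad in the same measure.

**Disagreements:**
- The wrist force read close to zero partway down, where about 5 N was expected. It then read about 6 N near the bottom and 23 N at the stop.
- The side-camera detector also put a low-confidence (0.35) lever pad in the wrong place in the last picture. I disregarded it.

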